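# Clear the used vials into the screw-cap waste canister

### The job

Clear the used glass vials off the donor-room trolley. First take the small amber bottle off the waste canister's screw cap and stand it upright in the free part of the bottle tray; then unscrew the cap anticlockwise, twist after twist, until it lifts off, and lay it flat in the empty white dish, and drop every used vial into the open canister. Leave the tape roll, the marker and the little cardboard box where they are.

Things in the scene. Friction and masses are not known exactly. Their poses are not given: they have to be found in the camera images.
- canister_rim (a point): centre of the mouth, at rim height, of the waste canister: a white round plastic canister 92 mm across, fixed to the trolley, rim 95 mm above the work surface. Neck 51 mm across outside with a 45 mm wide open bore; below the shoulder the hollow inside is 86 mm wide, its floor rising to a cone whose tip is 22 mm above the work surface, so that what is dropped in falls aside. z up; turns with the canister
- canister: the same canister; origin at the centre of its underside on the work surface, z up. Its neck carries a coarse right-hand thread: the cap unscrews anticlockwise seen from above, rising 2 mm per rad, and is past the thread and lifts straight off after about 4.7 rad (nearly three quarters of a turn). It turns easily and stays put when let go part-way; before that, a moderate pull (under 30 N) does not free it
- cap_c (a point): centre, half-way up, of the ribbed grey plastic screw cap, 66 mm across, 27 mm tall, 50 g; z along its axis, out of its closed top, x along the canister's x when screwed home. At the start it is screwed home on the canister: skirt edge 71 mm, top 98 mm above the work surface; the canister's sloping shoulder (66 mm up at the neck, 58 mm at its outer edge) lies below the skirt edge
- bottle_c (a point): centre (42.5 mm above its base) of a small amber bottle 85 mm tall: body 40 mm across up to 55 mm height, shoulder, black cap 25 mm across; about 100 g; z along its axis. At the start it stands on top of the screw cap
- bottle_tray_free (a point): the middle of the free space on the inner floor (3 mm above the work surface) of the bottle tray: a shallow aluminium tray 130 mm (x) by 190 mm (y), rim 16 mm high, fixed. Two like amber bottles are fixed in its +y end, at (-29, +97) and (+29, +97) mm from this point; the tray walls are 62 mm away in +-x and 57 mm away in -y. Axes: the tray's, z up
- dish: square shallow white enamelled dish 180 mm x 180 mm, rim 14 mm high, walls and floor 3 mm, empty, fixed; origin at the centre of its underside on the work surface, z up
- vial0_c (a point): centre, half-way up, of a used glass vial (18 mm across, straight-sided to 24 mm height, then a 13 mm wide crimped top; 32 mm tall overall; about 15 g), z along its axis towards the crimped top; stands upright on the work surface at the start. May be absent; can be knocked over and rolls when lying
- vial1_c (a point): centre, half-way up, of a used glass vial (18 mm across, straight-sided to 24 mm height, then a 13 mm wide crimped top; 32 mm tall overall; about 15 g), z along its axis towards the crimped top; stands upright on the work surface at the start. May be absent; can be knocked over and rolls when lying
- vial2_c (a point): centre, half-way up, of a used glass vial (18 mm across, straight-sided to 24 mm height, then a 13 mm wide crimped top; 32 mm tall overall; about 15 g), z along its axis towards the crimped top; stands upright on the work surface at the start. May be absent; can be knocked over and rolls when lying
- vial3_c (a point): centre, half-way up, of a used glass vial (18 mm across, straight-sided to 24 mm height, then a 13 mm wide crimped top; 32 mm tall overall; about 15 g), z along its axis towards the crimped top; stands upright on the work surface at the start. May be absent; can be knocked over and rolls when lying
- tape: bystander: a roll of tape lying flat, 60 mm across, 22 mm high, loose; origin at the centre of its underside
- marker: bystander: a black marker 125 mm long along its x, 13 mm wide, 11 mm high, loose; origin at the centre of its underside
- swab_box: bystander: a small cardboard box 75 x 50 x 30 mm, loose; origin at the centre of its underside

How it is judged:
On the way, in this order (a step that is already met when the one before it is completed fails the run):
1. the bottle stands upright in the bottle tray, let go, the cap still on the canister (x of bottle_c in the frame of bottle_tray_free between -0.062 and 0.062 m and y of bottle_c in the frame of bottle_tray_free between -0.057 and 0.127 m and z of bottle_c in the frame of bottle_tray_free below 0.052 m and angle between bottle_c's own z axis and vertical below 0.15 rad and linear speed of bottle below 0.03 m/s and contact force between bottle and the fingers below 0.1 N and z of cap_c in the frame of canister_rim below 0 m), for 0.2 s.
2. the cap has been turned about a quarter turn, still on the canister (angle between the x axis of cap_c and the x axis of canister, either way round above 1.15 rad and z of cap_c in the frame of canister_rim below 0 m and angle between cap_c's own z axis and vertical below 0.2 rad), for 0.05 s.
3. the cap has been turned about half a turn, still on the canister (angle between the x axis of cap_c and the x axis of canister, either way round below 0.5 rad and z of cap_c in the frame of canister_rim below 0 m and angle between cap_c's own z axis and vertical below 0.2 rad), for 0.05 s.
4. the cap is unscrewed and lifted clear above the canister's rim (z of cap_c in the frame of canister_rim above 0.012 m), for 0.2 s.
At the end, for the whole second after the job is handed in: the amber bottle stands upright (within 9 degrees) on the floor of the bottle tray; the cap lies flat (within 9 degrees, either way up) on the floor of the white dish; every vial present is inside the canister, its centre at least 20 mm below the rim; all at rest (x of bottle_c in the frame of bottle_tray_free between -0.062 and 0.062 m and y of bottle_c in the frame of bottle_tray_free between -0.057 and 0.127 m and z of bottle_c in the frame of bottle_tray_free below 0.052 m and angle between bottle_c's own z axis and vertical below 0.15 rad and x of cap_c in the frame of dish between -0.088 and 0.088 m and y of cap_c in the frame of dish between -0.088 and 0.088 m and z of cap_c in the frame of dish below 0.024 m and (angle between cap_c's own z axis and vertical below 0.15 rad or angle between cap_c's own z axis and vertical above 2.99 rad) and horizontal distance between each of vial0_c, vial1_c, vial2_c, vial3_c and canister_rim below 0.044 m and z of each of vial0_c, vial1_c, vial2_c, vial3_c in the frame of canister_rim below -0.02 m and linear speed of each of bottle, cap below 0.02 m/s and linear speed of each of vial0, vial1, vial2, vial3 below 0.05 m/s); the robot touches nothing.
It fails at once if the tape roll is shifted by more than 40 mm (distance of tape from where it was at the start of the episode above 0.04 m).
It fails at once if the marker is shifted by more than 40 mm (distance of marker from where it was at the start of the episode above 0.04 m).
It fails at once if the little cardboard box is shifted by more than 40 mm (distance of swab_box from where it was at the start of the episode above 0.04 m).
Of vial0, vial1, vial2, vial3 only 2 to 4 are there at a start; the rules pass over those that are not, and their reading is None.
At some moment in a run one of vial0, vial1, vial2, vial3 may be knocked a few centimetres aside while the robot is not near it.
It also fails if it takes over 210 s, if anything falls off the work surface, if the arm or the gripper's body presses on something with over 40 N, if the wrist force passes 120 N, or if a joint passes its speed limit or range.

### The arm

A 7-joint arm with a two-finger parallel gripper is mounted at the origin on the work surface. World frame = base frame: x ahead of the robot, y to its left, z up, the work surface at z = 0. Lengths are in m, angles in rad, forces in N, time in s.
With the tool pointing down it reaches from about 0.375 to 0.925 m from the base axis. Payload 3.1 kg.
Tool frame: the origin (TCP) lies at the very end of the fingers, on their centre line; the grasp point (between the pads) lies ctrl.grasp_offset behind it (ctrl.grasp_offset is the distance from the TCP to the grasp point, in m); x points along the fingers, y is the direction in which the jaws open and shut, and the axes are right-handed (so a half turn about x gives the same grasp; the last joint's range is limited). The gripper opens to 85 mm and grips with 20 to 120 N. Pads are 22 mm wide; open, the fingers measure 114 mm over their backs; the gripper's body (76 mm by 85 mm) begins 54 mm behind the grasp point. The pads swing forward as they close: fully open they stand 13 mm farther back than shut.
Start: joints at [1.146, 0.383, 0.044, 1.598, -0.018, 1.161, -0.05], TCP at [0.209, -0.616, 0.231] pointing down, gripper open.
Joint ranges: [-2.61, 2.61], [-0.41, 2.15], [-1.48, 1.57], [0, 2.5], [-1.57, 4.71], [0.05, 1.97], [-2.85, 2.85]. Speed limits (rad/s): [2.79, 2.79, 3.14, 3.14, 3.14, 3.14, 3.14].

### API

Orientations are given as a 3x3 rotation matrix whose columns are the frame's x, y, z axes.
In Python, from station import ctrl gives the robot as it stands.
- The arm moves only by the shell command python3 -m pendant 'ROWS'. ROWS is JSON, a list of rows, each an object with "angular": the turn, a rotation vector about the world's x, y, z in rad, a list of three; "linear": the shift along the world's x, y, z in mm, a list of three; "hand": the finger opening in mm, from 0 to 85.4. In form: [{"angular": [ax, ay, az], "linear": [dx, dy, dz], "hand": hand}, ...]. A call has 1 to 10 rows; each row shifts and turns the commanded pose from where the row before left it; what a row does not reach is not made up. A row lasts 1/8 s, in which the tool goes at most 62.5 mm and 10.7 degrees, less where a joint would pass 70% of its speed; a pose out of reach is approached as far as the arm can. A call is refused whole if a number of a shift passes 62.5 or a number of a turn 0.188, either way. A call with a gripper value outside its range is refused whole. The fingers move at their own pace and stop on an object; the grip force is fixed at half the most. Time passes only in rows, so rows that do not move let the fingers close. It gives the time, the measured TCP pose, the force and the opening at its end, in the units of the state.
- ctrl.get_obs(): the state, without advancing time (a new reading comes with each control period).
- ctrl.capture(name): name is "side" or "top" or "wrist"; returns the picture (420x560x3 uint8, red, green, blue); there is no depth.
- ctrl.camera_params(name): a dict with "fovy" (degrees; the focal length in pixels is half the picture's height over the tangent of half this angle, whatever the lens; pixels are square), "cx", "cy" (the principal point, pixels), "view" (4x4, takes a point from world to camera coordinates). Camera axes: x right, y down, z forward; pixel columns grow to the right and rows downward; lengths in m; the calibration is good to about 2 mm. A picture is of the moment at which its call begins: read the wrist's pose just before it. camera_params takes no time and is no camera call; for the wrist camera it gives the pose at the moment of the call.
- ctrl.hand_in(): hands the job in, once; it reports no verdict.
The state is a dict: "t": time; "joint_positions": joint angles; "qd": joint speeds; "joint_efforts": joint torques, N m; "eef_pos": TCP position; "orientation": TCP orientation; "contact_force": force on the tool from outside, world axes, zero at the start; "wrist_torque": the same for the moment, N m; "finger_gap": finger opening in m.
Only numpy, scipy, OpenCV 4.12 (cv2) and the standard library are available. Lean on these libraries where they do the work, as an engineer would, in place of code of your own. Each camera call takes 0.05 s, during which the arm holds its last target. There are 200 camera calls.

## Working session

There is one attempt and no reset: what is moved stays moved. The work goes in short steps, Python scripts to look and compute and a shell command to move; the robot and the scene stay as the last step left them, time stands still between calls to the robot, and variables do not carry over. Pictures are saved under pics/ and viewed, about 12 in all and at most 16, crops included, and the job is handed in when it is done.

```bash
mkdir -p pics; ls
cat > h.py <<'E'
import numpy as np, cv2
from station import ctrl
def snap(n,f):
    P=ctrl.camera_params(n); im=ctrl.capture(n); cv2.imwrite('pics/'+f+'.png',im[:,:,::-1]); np.save('pics/'+f+'.npy',np.array([P['fovy'],P['cx'],P['cy'],*np.array(P['view']).ravel()])); return im
def load(f):
    return cv2.imread('pics/'+f+'.png'),np.load('pics/'+f+'.npy')
def ray(p,u,v,z,H=420):
    f=H/2/np.tan(np.radians(p[0])/2); V=p[3:].reshape(4,4); R=V[:3,:3]; c=-R.T@V[:3,3]
    d=R.T@np.array([(u-p[1])/f,(v-p[2])/f,1]); return (c+d*(z-c[2])/d[2])
def proj(p,X,H=420):
    f=H/2/np.tan(np.radians(p[0])/2); V=p[3:].reshape(4,4); q=V[:3,:3]@np.asarray(X)+V[:3,3]; return q[:2]/q[2]*f+p[1:3]
E
python3 - <<'E'
from h import *
a=snap('top','top0');b=snap('side','side0')
for n in('top','side','wrist'):
    P=ctrl.camera_params(n);print(n,P['fovy'],P['cx'],P['cy'],np.round(P['view'],3).tolist())
o=ctrl.get_obs();print(o['t'],o['eef_pos'],o['orientation'],o['finger_gap'],ctrl.grasp_offset,o['contact_force'])
E
```

```text
pics
top 57.46085788060475 282.7957166770107 212.91019320887185 [[0.028, -1.0, 0.005, -0.023], [-0.982, -0.028, -0.186, 0.577], [0.186, 0.001, -0.983, 0.936], [0.0, 0.0, 0.0, 1.0]]
side 51.18607633798594 276.9919731695337 214.03532703493104 [[-0.764, -0.645, 0.002, 0.416], [-0.325, 0.381, -0.866, 0.292], [0.557, -0.662, -0.501, 0.622], [0.0, 0.0, 0.0, 1.0]]
wrist 59.83053093857066 282.27445528586526 210.60186971088137 [[0.322, -0.947, -0.004, -0.648], [-0.906, -0.309, 0.29, -0.038], [-0.276, -0.09, -0.957, 0.381], [0.0, 0.0, 0.0, 1.0]]
0.1 [ 0.20839241 -0.61474519  0.22997104] [[-9.37007177e-04  3.21112085e-01 -9.47040733e-01]
 [ 2.35239576e-03 -9.47037821e-01 -3.21113425e-01]
 [-9.99996794e-01 -2.52870019e-03  1.31998529e-04]] 0.08559082426311748 0.0187 [-0.32650394  0.51243787  0.40326955]
```

View pics/top0.png

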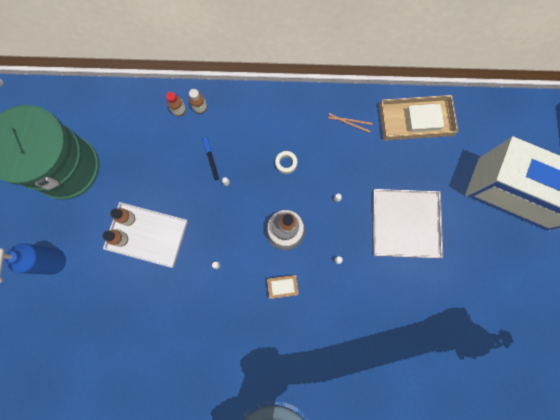

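View pics/side0.png

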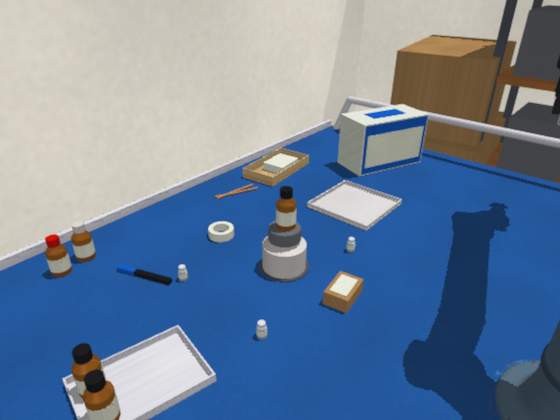

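The top view shows four vials, near (225,181), (338,197), (338,260) and (215,265). The canister with bottle is at (286,228), the tray at (147,236), the dish at (407,223), the box at (283,287), the tape at (287,162) and the marker at (210,158).

Run:
```python
from h import *
im,p=load('top0'); s,ps=load('side0')
hsv=cv2.cvtColor(im,cv2.COLOR_BGR2HSV)
notblue=((hsv[...,1]<110)&(hsv[...,2]>90)).astype(np.uint8)
n,l,st,c=cv2.connectedComponentsWithStats(notblue)
for i in range(1,n):
    if st[i,4]>15 and st[i,1]>100: print('white',st[i],c[i].round(1),ray(p,*c[i],0.025).round(3)[:2])
    if st[i,4]>2000 and st[i,1]>150: 
        cn=max(cv2.findContours((l==i).astype(np.uint8),0,2)[0],key=cv2.contourArea)
        r=cv2.minAreaRect(cn); print('tray',[ray(p,*q,0.014).round(3)[:2].tolist() for q in cv2.boxPoints(r)], ray(p,*r[0],0.014))
cv2.imwrite('pics/crop.png',cv2.resize(im[140:310,190:360],None,fx=3.5,fy=3.5,interpolation=cv2.INTER_CUBIC))
for t in [(283,287)]: print('box',ray(p,*t,.03))
print('tape',ray(p,287,162,.011),'marker',ray(p,207,140,.01),ray(p,215,179,.01))
```

```text
white [   0  105   64   78 4112] [ 28.2 143. ] [0.758 0.698]
white [328 113  45  20 275] [351.5 122. ] [ 0.846 -0.191]
white [ 60 132  20  51 139] [ 72.8 160.3] [0.712 0.569]
white [ 465  136   95   72 3487] [514.6 169.4] [ 0.721 -0.636]
white [ 46 139  52  60 247] [ 81.9 178.2] [0.662 0.538]
white [274 150  24  24 362] [285.8 161.8] [ 0.725 -0.011]
white [ 28 176  31  14 215] [ 46.1 183.7] [0.644 0.632]
white [222 177   8   9  61] [225.4 181.1] [0.665 0.151]
white [ 474  186   86   45 1533] [520.4 206.6] [ 0.618 -0.642]
white [ 372  188   72   71 4762] [407.  223.3] [ 0.564 -0.337]
tray [[0.661, -0.248], [0.666, -0.442], [0.476, -0.432], [0.47, -0.245]] [ 0.5665814  -0.34172117  0.014     ]
white [333 193   9   9  64] [337.3 197.2] [ 0.63  -0.152]
white [ 103  202   85   66 3461] [148.  235.2] [0.513 0.346]
tray [[0.474, 0.467], [0.609, 0.447], [0.56, 0.246], [0.427, 0.271]] [0.51655179 0.35744621 0.014     ]
white [ 266  210   39   41 1042] [285.  231.2] [ 0.533 -0.014]
white [  0 248  12  35 136] [  2.9 260.2] [0.437 0.715]
white [334 256   9   8  60] [338.  259.5] [ 0.463 -0.154]
white [211 261  10   9  62] [215.3 264.7] [0.441 0.164]
white [266 275  33  24 668] [282.1 286.3] [ 0.391 -0.01 ]
white [250 404  53  16 513] [277.8 413.5] [ 0.088 -0.008]
box [ 0.38899108 -0.01264905  0.03      ]
tape [ 0.72877148 -0.01442063  0.011     ] marker [0.78679643 0.21104748 0.01      ] [0.67461791 0.18183678 0.01      ]
```

View pics/crop.png

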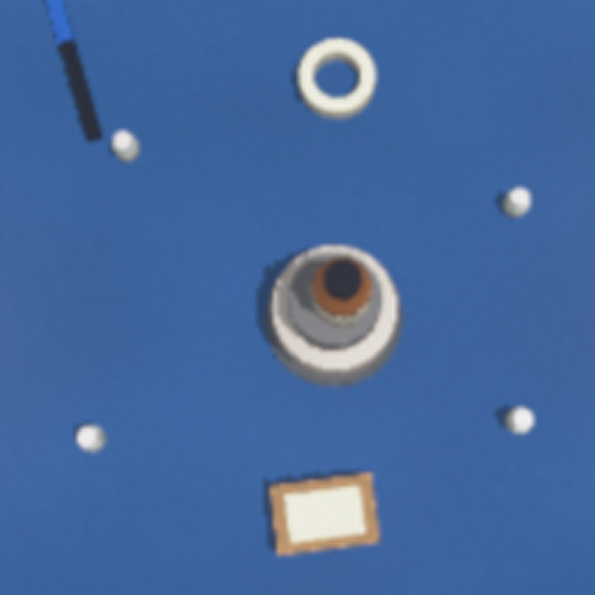

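```bash
python3 - <<'E'
from h import *
im,p=load('top0'); s,ps=load('side0')
can=ray(p,285.7,228,.058); bot=ray(p,287.7,220,.183); print(can,bot)
print('side pred bottle top',proj(ps,[*bot[:2],.183]),'seen 287,191; can base',proj(ps,[*can[:2],0.058]))
for v in [(.665,.151),(.63,-.152),(.463,-.154),(.441,.164)]: print(proj(ps,[*v,.025]))
V=np.array(ctrl.camera_params('wrist')['view']); print(-V[:3,:3].T@V[:3,3],V[2,:3])
E
python3 -m pendant '[{"angular":[0,0,0],"linear":[20,60,40],"hand":85},{"angular":[0,0,0],"linear":[30,60,40],"hand":85},{"angular":[0,0,0],"linear":[30,60,0],"hand":85},{"angular":[0,0,0],"linear":[30,60,0],"hand":85},{"angular":[0,0,0],"linear":[30,60,0],"hand":85},{"angular":[0,0,0],"linear":[30,60,0],"hand":85},{"angular":[0,0,0],"linear":[30,60,0],"hand":85},{"angular":[0,0,0],"linear":[30,60,0],"hand":85},{"angular":[0,0,0],"linear":[30,60,0],"hand":85},{"angular":[0,0,0],"linear":[20,20,0],"hand":85}]'; python3 -c "
from station import ctrl;o=ctrl.get_obs();print(o['joint_positions'],o['eef_pos'])"
```

```text
[ 0.53719321 -0.01529938  0.058     ] [ 0.53673976 -0.01825691  0.183     ]
side pred bottle top [286.33386345 189.25797718] seen 287,191; can base [284.46099464 243.99117379]
[182.47608726 269.9076702 ]
[290.45303852 217.31189084]
[350.04015434 241.81230452]
[261.19395218 325.54862276]
[ 0.27989707 -0.5910204   0.37302068] [-0.27586529 -0.08994997 -0.95697824]
t: 1.35
eef_pos: [0.4658, -0.1013, 0.2966]
orientation: [[0.0, 0.328, -0.945], [0.001, -0.945, -0.328], [-1.0, -0.001, -0.0]]
contact_force: [0.1, 0.7, 1.0]
finger_gap: 0.0848
[ 0.57684808  0.01680548 -0.44945235  1.90095143  0.00694733  1.22560243
 -1.11181429] [ 0.46578626 -0.10125851  0.29660371]
```

```bash
python3 -m pendant '[{"angular":[0,0,0],"linear":[35,42,0],"hand":85},{"angular":[0,0,0],"linear":[36,42,0],"hand":85},{"angular":[0,0,0],"linear":[0,0,0],"hand":85},{"angular":[0,0,0],"linear":[0,0,0],"hand":85}]'
python3 - <<'E'
from h import *
snap('wrist','w1');im,p=load('w1')
print(proj(p,[.537,-.0165,.183]),proj(p,[.537,-.0155,.098]),ctrl.get_obs()['joint_positions'])
E
```

```text
t: 1.85
eef_pos: [0.5354, -0.0226, 0.2959]
orientation: [[-0.002, 0.321, -0.947], [-0.001, -0.947, -0.321], [-1.0, -0.0, 0.002]]
contact_force: [-0.1, -0.8, 0.2]
finger_gap: 0.085
[275.23296683 202.78085834] [276.02616414 178.18409741] [ 0.45322916  0.15229823 -0.53277865  1.77218936  0.08237855  1.24070541
 -1.34698527]
```

View pics/w1.png

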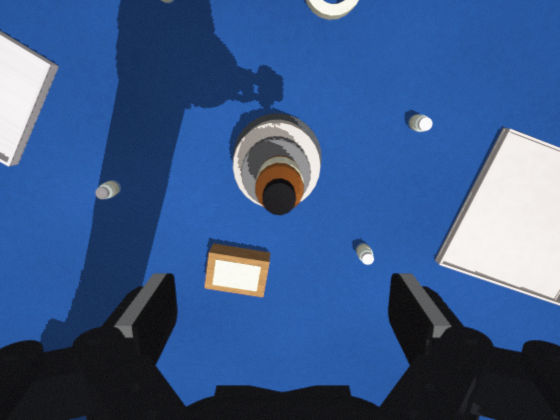

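The wrist view shows the bottle's black cap top centred at about (279,195) and the canister's white shoulder ring centred at about (277,161). The box is at (238,270), clear of the canister.

Run:
```python
from h import *
im,p=load('w1')
g=im.astype(int).max(2); m=(g<40).astype(np.uint8); m[:160]=0;m[230:]=0;m[:,:240]=0;m[:,320:]=0
n,l,st,c=cv2.connectedComponentsWithStats(m);i=1+np.argmax(st[1:,4]);print(st[i],c[i],ray(p,*c[i],.175),ray(p,279,195,.183))
print(ray(p,277,161,.06))
print(ctrl.get_obs()['eef_pos'])
for v in [(421,124),(367,257)]:print(ray(p,*v,.03))
```

```text
[263 179  31  35 790] [277.68101266 196.09493671] [ 0.54031727 -0.01714997  0.175     ] [ 0.54342445 -0.0172266   0.183     ]
[ 0.5467996  -0.01256975  0.06      ]
[ 0.53520304 -0.02359052  0.29604668]
[ 0.63113734 -0.14954935  0.03      ]
[ 0.46610259 -0.15479097  0.03      ]
```

```bash
python3 -m pendant '[{"angular":[0,0,0],"linear":[5,7,-30],"hand":85},{"angular":[0,0,0],"linear":[0,0,-50],"hand":85},{"angular":[0,0,0],"linear":[0,0,-50],"hand":85},{"angular":[0,0,0],"linear":[0,0,-30],"hand":85},{"angular":[0,0,0],"linear":[0,0,-12],"hand":85},{"angular":[0,0,0],"linear":[0,0,0],"hand":85}]'; python3 -m pendant '[{"angular":[0,0,0],"linear":[0,0,0],"hand":30},{"angular":[0,0,0],"linear":[0,0,0],"hand":30},{"angular":[0,0,0],"linear":[0,0,0],"hand":30},{"angular":[0,0,0],"linear":[0,0,0],"hand":30},{"angular":[0,0,0],"linear":[0,0,0],"hand":30},{"angular":[0,0,0],"linear":[0,0,0],"hand":30}]'
```

```text
t: 2.65
eef_pos: [0.5405, -0.0164, 0.1245]
orientation: [[-0.001, 0.319, -0.948], [-0.001, -0.948, -0.319], [-1.0, 0.0, 0.001]]
contact_force: [0.4, 0.8, -0.9]
finger_gap: 0.0846
t: 3.4
eef_pos: [0.5425, -0.0152, 0.1263]
orientation: [[0.003, 0.321, -0.947], [-0.0, -0.947, -0.321], [-1.0, 0.001, -0.003]]
contact_force: [-0.8, 0.5, 7.3]
finger_gap: 0.0382
```

```bash
python3 -m pendant '[{"angular":[0,0,0],"linear":[0,0,20],"hand":30},{"angular":[0,0,0],"linear":[0,0,40],"hand":30},{"angular":[0,0,0],"linear":[0,0,40],"hand":30},{"angular":[0,0,0],"linear":[-4,40,0],"hand":30},{"angular":[0,0,0],"linear":[-5,50,0],"hand":30},{"angular":[0,0,0],"linear":[-5,50,0],"hand":30},{"angular":[0,0,0],"linear":[-5,50,0],"hand":30},{"angular":[0,0,0],"linear":[-5,50,0],"hand":30},{"angular":[0,0,0],"linear":[-5,50,0],"hand":30},{"angular":[0,0,0],"linear":[-5,45,0],"hand":30}]';python3 -m pendant '[{"angular":[0,0,0],"linear":[0,0,0],"hand":30},{"angular":[0,0,0],"linear":[0,0,0],"hand":30}]'
python3 - <<'E'
from h import *
snap('top','top1');snap('wrist','w2');im,p=load('w2');print(ctrl.get_obs()['joint_positions'])
E
```

```text
t: 4.65
eef_pos: [0.5062, 0.3215, 0.2242]
orientation: [[-0.001, 0.322, -0.947], [-0.0, -0.947, -0.322], [-1.0, -0.0, 0.001]]
contact_force: [-0.2, -0.1, -0.3]
finger_gap: 0.0384
t: 4.9
eef_pos: [0.5068, 0.3191, 0.224]
orientation: [[-0.001, 0.321, -0.947], [-0.002, -0.947, -0.321], [-1.0, 0.001, 0.001]]
contact_force: [0.4, -1.3, -2.0]
finger_gap: 0.0383
[-0.0684587   0.37729209 -0.68930352  1.70343847  0.26024467  1.15574735
 -2.07635091]
```

View pics/w2.png

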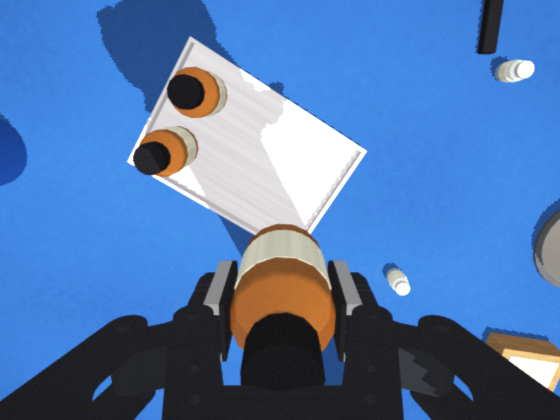

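The bottle is held upright between the pads. The tray corners are near (192,38), (366,152), (305,236) and (128,162), with its two fixed bottles at the left end.

Run:
```python
from h import *
im,p=load('w2')
C=[ray(p,*q,.016)[:2] for q in [(192,38),(366,152),(128,162)]]
print(np.round(C,3)); A,B,D=C
ux=(D-A)/np.linalg.norm(D-A); uy=(A-B)/np.linalg.norm(A-B); print(np.linalg.norm(D-A),np.linalg.norm(A-B))
print(B+uy*.06+ux*.065)
print(ray(p,*(np.array([366+128,152+162])/2),.016))
```

```text
[[0.603 0.434]
 [0.559 0.251]
 [0.477 0.465]]
0.12973901262093884 0.1881910502796418
[0.50983294 0.32465958]
[0.51799003 0.35738399 0.016     ]
```

```bash
python3 -m pendant '[{"angular":[0,0,0],"linear":[2,3,-40],"hand":30},{"angular":[0,0,0],"linear":[0,0,-50],"hand":30},{"angular":[0,0,0],"linear":[0,0,-50],"hand":30},{"angular":[0,0,0],"linear":[0,0,-35],"hand":30},{"angular":[0,0,0],"linear":[0,0,-8],"hand":30},{"angular":[0,0,0],"linear":[0,0,0],"hand":30}]'
python3 -m pendant '[{"angular":[0,0,0],"linear":[0,0,-3],"hand":30},{"angular":[0,0,0],"linear":[0,0,0],"hand":30}]'
```

```text
t: 5.75
eef_pos: [0.5099, 0.322, 0.042]
orientation: [[0.0, 0.319, -0.948], [-0.0, -0.948, -0.319], [-1.0, 0.0, -0.0]]
contact_force: [-0.0, -0.1, -0.4]
finger_gap: 0.0383
t: 6.0
eef_pos: [0.5101, 0.3234, 0.0402]
orientation: [[0.002, 0.321, -0.947], [0.001, -0.947, -0.321], [-1.0, -0.0, -0.003]]
contact_force: [0.2, 0.0, -0.7]
finger_gap: 0.0379
```

```bash
python3 -m pendant '[{"angular":[0,0,0],"linear":[0,0,-4],"hand":30},{"angular":[0,0,0],"linear":[0,0,0],"hand":30}]'
python3 -m pendant '[{"angular":[0,0,0],"linear":[0,0,-4],"hand":30},{"angular":[0,0,0],"linear":[0,0,0],"hand":30}]'
```

```text
t: 6.25
eef_pos: [0.5089, 0.3227, 0.0346]
orientation: [[-0.0, 0.321, -0.947], [-0.0, -0.947, -0.321], [-1.0, 0.0, 0.0]]
contact_force: [-0.3, -0.1, -1.1]
finger_gap: 0.0381
t: 6.5
eef_pos: [0.5093, 0.3231, 0.0314]
orientation: [[0.001, 0.321, -0.947], [-0.0, -0.947, -0.321], [-1.0, 0.0, -0.001]]
contact_force: [-1.6, -1.2, 3.9]
finger_gap: 0.0382
```

```bash
python3 -m pendant '[{"angular":[0,0,0],"linear":[0,0,0],"hand":50},{"angular":[0,0,0],"linear":[0,0,0],"hand":85},{"angular":[0,0,0],"linear":[0,0,0],"hand":85},{"angular":[0,0,0],"linear":[0,0,0],"hand":85},{"angular":[0,0,0],"linear":[0,0,0],"hand":85},{"angular":[0,0,0],"linear":[0,0,30],"hand":85},{"angular":[0,0,0],"linear":[0,0,50],"hand":85},{"angular":[0,0,0],"linear":[0,0,60],"hand":85},{"angular":[0,0,0],"linear":[0,0,60],"hand":85},{"angular":[0,0,0],"linear":[0,0,0],"hand":85}]'
python3 - <<'E'
from h import *
snap('wrist','w3');print(ctrl.get_obs()['joint_positions'])
E
```

```text
t: 7.75
eef_pos: [0.5121, 0.3261, 0.2377]
orientation: [[0.011, 0.321, -0.947], [0.007, -0.947, -0.321], [-1.0, -0.003, -0.013]]
contact_force: [0.8, 0.3, -0.3]
finger_gap: 0.0849
[-0.06809276  0.37669835 -0.7005908   1.68463488  0.26241826  1.16918989
 -2.08000523]
```

View pics/w3.png

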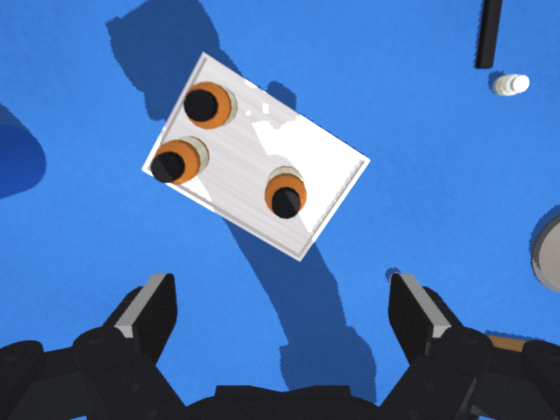

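The bottle stands upright in the tray, its cap at (286,203). Next is the cap.

```bash
python3 -m pendant '[{"angular":[0,0,0],"linear":[4,-50,0],"hand":85},{"angular":[0,0,0],"linear":[4,-50,0],"hand":85},{"angular":[0,0,0],"linear":[4,-50,0],"hand":85},{"angular":[0,0,0],"linear":[4,-50,0],"hand":85},{"angular":[0,0,-0.15],"linear":[4,-50,0],"hand":85},{"angular":[0,0,-0.15],"linear":[4,-50,0],"hand":85},{"angular":[0,0,-0.15],"linear":[4,-40,0],"hand":85},{"angular":[0,0,-0.15],"linear":[0,0,0],"hand":85},{"angular":[0,0,-0.15],"linear":[0,0,0],"hand":85},{"angular":[0,0,-0.15],"linear":[0,0,0],"hand":85}]';python3 -m pendant '[{"angular":[0,0,0],"linear":[0,0,0],"hand":85},{"angular":[0,0,0],"linear":[0,0,0],"hand":85}]'
python3 - <<'E'
from h import *
snap('wrist','w4');print(ctrl.get_obs()['joint_positions'])
E
```

```text
t: 9.05
eef_pos: [0.5354, -0.0176, 0.2283]
orientation: [[-0.004, -0.547, -0.837], [0.0, -0.837, 0.547], [-1.0, 0.002, 0.004]]
contact_force: [-0.8, 1.0, -0.1]
finger_gap: 0.0853
t: 9.3
eef_pos: [0.5363, -0.0172, 0.2295]
orientation: [[-0.002, -0.54, -0.841], [0.0, -0.841, 0.54], [-1.0, 0.001, 0.002]]
contact_force: [-0.4, 1.0, -0.2]
finger_gap: 0.0854
[ 0.36322182  0.20481749 -0.45511869  1.85173018  0.09977942  1.10900846
 -2.27040744]
```

View pics/w4.png

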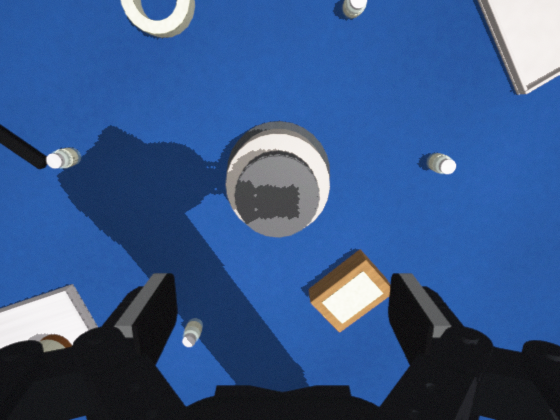

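The wrist view shows the cap's top disc spanning columns 235–319 and rows 152–237, so its centre is at about (277,195).

Run:
```python
from h import *
im,p=load('w4')
g=im.astype(int); m=((g.max(2)-g.min(2)<25)&(g.max(2)>20)&(g.max(2)<150)).astype(np.uint8)
m[:140]=0;m[245:]=0;m[:,:215]=0;m[:,340:]=0
m=cv2.morphologyEx(m,cv2.MORPH_OPEN,np.ones((9,9)));ys,xs=np.nonzero(m);print(xs.min(),xs.max(),ys.min(),ys.max())
cn=max(cv2.findContours(m,0,2)[0],key=cv2.contourArea);e=cv2.fitEllipse(cn);print(e)
print(ray(p,277,195,.098),ray(p,319,195,.098)-ray(p,235,195,.098))
```

```text
234 317 151 236
((276.0654296875, 193.35086059570312), (83.88577270507812, 85.79129791259766), 164.78076171875)
[ 0.54221223 -0.01486529  0.098     ] [-0.03518236 -0.05488872  0.        ]
```

```bash
python3 -m pendant '[{"angular":[0,0,0],"linear":[6,2,-30],"hand":85},{"angular":[0,0,0],"linear":[0,0,-50],"hand":85},{"angular":[0,0,0],"linear":[0,0,-30],"hand":85},{"angular":[0,0,0],"linear":[0,0,0],"hand":85},{"angular":[0,0,0],"linear":[0,0,-20],"hand":85},{"angular":[0,0,0],"linear":[0,0,-20],"hand":85},{"angular":[0,0,0],"linear":[0,0,0],"hand":85}]'
```

```text
t: 10.22
eef_pos: [0.5429, -0.0152, 0.0809]
orientation: [[-0.001, -0.542, -0.84], [0.0, -0.84, 0.542], [-1.0, 0.0, 0.001]]
contact_force: [0.5, 0.5, -0.6]
finger_gap: 0.0848
```

```bash
python3 -m pendant '[{"angular":[0,0,0],"linear":[0,0,-8],"hand":85},{"angular":[0,0,0],"linear":[0,0,0],"hand":60},{"angular":[0,0,0],"linear":[0,0,0],"hand":50},{"angular":[0,0,0],"linear":[0,0,0],"hand":50},{"angular":[0,0,0],"linear":[0,0,0],"hand":50},{"angular":[0,0,0],"linear":[0,0,0],"hand":50}]';python3 -m pendant '[{"angular":[0,0,0.15],"linear":[0,0,0.3],"hand":50},{"angular":[0,0,0.15],"linear":[0,0,0.3],"hand":50},{"angular":[0,0,0.15],"linear":[0,0,0.3],"hand":50},{"angular":[0,0,0],"linear":[0,0,0],"hand":50}]'; python3 -c "
from station import ctrl;o=ctrl.get_obs();print(o['joint_positions'],o['wrist_torque'])"
```

```text
t: 10.98
eef_pos: [0.5439, -0.0152, 0.074]
orientation: [[0.002, -0.542, -0.84], [-0.001, -0.84, 0.542], [-1.0, -0.0, -0.002]]
contact_force: [-1.4, 0.4, 6.4]
finger_gap: 0.0646
t: 11.48
eef_pos: [0.5439, -0.0149, 0.0743]
orientation: [[0.002, -0.124, -0.992], [0.001, -0.992, 0.124], [-1.0, -0.001, -0.002]]
contact_force: [0.7, 1.2, 2.2]
finger_gap: 0.0645
[ 0.38376862  0.43507642 -0.50665001  1.95203576  0.28248731  0.82175129
 -1.97253092] [ 0.03920324 -0.01276759 -0.03699569]
```

```bash
python3 -m pendant '[{"angular":[0,0,0.18],"linear":[0,0,0.36],"hand":50},{"angular":[0,0,0.18],"linear":[0,0,0.36],"hand":50},{"angular":[0,0,0.18],"linear":[0,0,0.36],"hand":50},{"angular":[0,0,0.18],"linear":[0,0,0.36],"hand":50},{"angular":[0,0,0.18],"linear":[0,0,0.36],"hand":50},{"angular":[0,0,0.18],"linear":[0,0,0.36],"hand":50},{"angular":[0,0,0.18],"linear":[0,0,0.36],"hand":50},{"angular":[0,0,0],"linear":[0,0,0],"hand":50}]'; python3 -c "
from station import ctrl;o=ctrl.get_obs();print(o['joint_positions'],o['wrist_torque'])"
```

```text
t: 12.48
eef_pos: [0.5425, -0.0114, 0.0765]
orientation: [[-0.001, 0.907, -0.421], [0.005, -0.421, -0.907], [-1.0, -0.003, -0.004]]
contact_force: [-2.6, 6.1, 5.3]
finger_gap: 0.0643
[ 0.59451561  0.50254556 -0.77086559  1.94292323  0.44600879  0.87453122
 -0.84275602] [ 1.18493353  0.63180869 -0.06235256]
```

```bash
python3 -m pendant '[{"angular":[0,0,0.15],"linear":[0,-2,0.3],"hand":50},{"angular":[0,0,0.15],"linear":[0,-1.5,0.3],"hand":50},{"angular":[0,0,0.15],"linear":[0,0,0.3],"hand":50},{"angular":[0,0,0.15],"linear":[0,0,0.3],"hand":50},{"angular":[0,0,0.15],"linear":[0,0,0.3],"hand":50},{"angular":[0,0,0.15],"linear":[0,0,0.3],"hand":50},{"angular":[0,0,0],"linear":[0,0,0],"hand":50}]'; python3 -c "
from station import ctrl;o=ctrl.get_obs();print(o['joint_positions'],o['wrist_torque'])"
```

```text
t: 13.35
eef_pos: [0.5396, -0.0121, 0.0781]
orientation: [[-0.006, 0.892, 0.451], [0.007, 0.451, -0.892], [-1.0, -0.003, -0.009]]
contact_force: [-8.0, 8.2, 8.3]
finger_gap: 0.0645
[ 0.74022048  0.57984966 -0.96060775  1.93924267  0.58062376  0.93669688
 -0.03966726] [1.76818133 1.76150249 0.08526774]
```

```bash
python3 -m pendant '[{"angular":[0,0,0.15],"linear":[-1.5,1,0.7],"hand":50},{"angular":[0,0,0.15],"linear":[-1.5,1,0.7],"hand":50},{"angular":[0,0,0.15],"linear":[-1,0,0.4],"hand":50},{"angular":[0,0,0.15],"linear":[0,-0.5,0.4],"hand":50},{"angular":[0,0,0.15],"linear":[0,-0.5,0.4],"hand":50},{"angular":[0,0,0],"linear":[0,0,0],"hand":50}]'; python3 -c "
from station import ctrl;o=ctrl.get_obs();print(o['joint_positions'],o['wrist_torque'])"
```

```text
t: 14.1
eef_pos: [0.5371, -0.0143, 0.0799]
orientation: [[-0.003, 0.347, 0.938], [0.005, 0.938, -0.347], [-1.0, 0.003, -0.005]]
contact_force: [-3.5, 5.1, 1.8]
finger_gap: 0.0644
[ 0.84738644  0.66112931 -1.11093036  1.94300101  0.70609319  0.99928093
  0.61926595] [1.06180364 0.67776805 0.07441984]
```

```bash
python3 -m pendant '[{"angular":[0,0,0],"linear":[0,0,0],"hand":85},{"angular":[0,0,0],"linear":[0,0,0],"hand":85},{"angular":[0,0,0],"linear":[0,0,0],"hand":85},{"angular":[0,0,0],"linear":[0,0,0],"hand":85},{"angular":[0,0,0],"linear":[3.5,0,0],"hand":85},{"angular":[0,0,0],"linear":[0,0,0],"hand":85}]';python3 -m pendant '[{"angular":[0,0,-0.18],"linear":[0,0,0],"hand":85},{"angular":[0,0,-0.18],"linear":[0,0,0],"hand":85},{"angular":[0,0,-0.18],"linear":[0,0,0],"hand":85},{"angular":[0,0,-0.18],"linear":[0,0,0],"hand":85},{"angular":[0,0,-0.18],"linear":[0,0,0],"hand":85},{"angular":[0,0,-0.18],"linear":[0,0,0],"hand":85},{"angular":[0,0,-0.18],"linear":[0,0,0],"hand":85},{"angular":[0,0,-0.18],"linear":[0,0,0],"hand":85},{"angular":[0,0,-0.18],"linear":[0,0,0],"hand":85},{"angular":[0,0,0],"linear":[0,0,0],"hand":85}]'; python3 -c "
from station import ctrl;o=ctrl.get_obs();print(o['joint_positions'],o['wrist_torque'])"
```

```text
t: 14.85
eef_pos: [0.543, -0.0177, 0.0806]
orientation: [[0.0, 0.348, 0.938], [0.0, 0.938, -0.348], [-1.0, 0.0, 0.0]]
contact_force: [0.5, -0.8, -0.3]
finger_gap: 0.0849
t: 16.1
eef_pos: [0.5426, -0.0174, 0.0807]
orientation: [[0.0, 0.921, -0.391], [-0.001, -0.391, -0.921], [-1.0, 0.0, 0.0]]
contact_force: [0.2, -0.6, 0.8]
finger_gap: 0.085
[ 0.60791916  0.49666841 -0.77706823  1.94116766  0.44798222  0.88282164
 -0.80251677] [ 0.03502244 -0.023585    0.0060063 ]
```

```bash
python3 -m pendant '[{"angular":[0,0,0],"linear":[-1.5,3,0],"hand":85},{"angular":[0,0,0],"linear":[0,0,0],"hand":50},{"angular":[0,0,0],"linear":[0,0,0],"hand":50},{"angular":[0,0,0],"linear":[0,0,0],"hand":50},{"angular":[0,0,0],"linear":[0,0,0],"hand":50}]';python3 -m pendant '[{"angular":[0,0,0.15],"linear":[0,0,0.4],"hand":50},{"angular":[0,0,0.15],"linear":[0,0,0.3],"hand":50},{"angular":[0,0,0.15],"linear":[0,0,0.3],"hand":50},{"angular":[0,0,0.15],"linear":[0,0,0.3],"hand":50},{"angular":[0,0,0.15],"linear":[0,0,0.3],"hand":50},{"angular":[0,0,0.15],"linear":[0,0,0.3],"hand":50},{"angular":[0,0,0],"linear":[0,0,0],"hand":50}]'; python3 -c "
from station import ctrl;o=ctrl.get_obs();print(o['joint_positions'],o['wrist_torque'])"
```

```text
t: 16.73
eef_pos: [0.5412, -0.0142, 0.081]
orientation: [[0.0, 0.92, -0.392], [0.0, -0.392, -0.92], [-1.0, 0.0, -0.0]]
contact_force: [-1.3, 1.3, 5.6]
finger_gap: 0.0648
t: 17.6
eef_pos: [0.5404, -0.0141, 0.0822]
orientation: [[-0.001, 0.88, 0.475], [0.001, 0.475, -0.88], [-1.0, -0.001, -0.002]]
contact_force: [-1.4, -0.3, 3.4]
finger_gap: 0.0645
[ 0.74676094  0.57360694 -0.96773863  1.9391083   0.58412972  0.94086251
 -0.01414787] [0.41269901 0.56514713 0.12294491]
```

```bash
python3 -m pendant '[{"angular":[0,0,0.15],"linear":[0,0,0.5],"hand":50},{"angular":[0,0,0.15],"linear":[0,0,0.4],"hand":50},{"angular":[0,0,0.15],"linear":[0,0,0.3],"hand":50},{"angular":[0,0,0.15],"linear":[0,0,0.3],"hand":50},{"angular":[0,0,0.1],"linear":[0,0,0.3],"hand":50},{"angular":[0,0,0],"linear":[0,0,0],"hand":50}]'; python3 -m pendant '[{"angular":[0,0,0],"linear":[0,0,1],"hand":50},{"angular":[0,0,0],"linear":[0,0,1],"hand":50},{"angular":[0,0,0],"linear":[0,0,1],"hand":50},{"angular":[0,0,0],"linear":[0,0,0],"hand":50}]'
```

```text
t: 18.35
eef_pos: [0.54, -0.0137, 0.0837]
orientation: [[-0.002, 0.368, 0.93], [0.002, 0.93, -0.368], [-1.0, 0.001, -0.002]]
contact_force: [-2.9, 2.5, 1.2]
finger_gap: 0.0643
t: 18.85
eef_pos: [0.5394, -0.015, 0.0864]
orientation: [[-0.003, 0.366, 0.93], [-0.001, 0.93, -0.366], [-1.0, -0.002, -0.003]]
contact_force: [-4.8, 3.2, -3.0]
finger_gap: 0.0646
```

```bash
python3 -m pendant '[{"angular":[0,0,0],"linear":[0,0,2],"hand":50},{"angular":[0,0,0],"linear":[0,0,2],"hand":50},{"angular":[0,0,0],"linear":[0,0,0],"hand":50}]'; python3 -m pendant '[{"angular":[0,0,0],"linear":[0,0,2],"hand":50},{"angular":[0,0,0],"linear":[0,0,2],"hand":50},{"angular":[0,0,0],"linear":[0,0,0],"hand":50}]'
```

```text
t: 19.23
eef_pos: [0.5393, -0.0155, 0.0905]
orientation: [[-0.004, 0.367, 0.93], [-0.002, 0.93, -0.367], [-1.0, -0.003, -0.003]]
contact_force: [-5.1, 1.5, -3.0]
finger_gap: 0.0644
t: 19.6
eef_pos: [0.5392, -0.0159, 0.0945]
orientation: [[-0.004, 0.367, 0.93], [-0.002, 0.93, -0.367], [-1.0, -0.004, -0.003]]
contact_force: [-5.7, 0.3, -1.9]
finger_gap: 0.0647
```

```bash
python3 -m pendant '[{"angular":[0,0,0],"linear":[0,0,15],"hand":50},{"angular":[0,0,0],"linear":[0,0,30],"hand":50},{"angular":[0,0,0],"linear":[0,0,50],"hand":50},{"angular":[0,0,0],"linear":[0,-20,20],"hand":50},{"angular":[0,0,0],"linear":[4,-50,0],"hand":50},{"angular":[0,0,0],"linear":[5,-50,0],"hand":50},{"angular":[0,0,0],"linear":[5,-50,0],"hand":50},{"angular":[0,0,0],"linear":[5,-50,0],"hand":50},{"angular":[0,0,0],"linear":[5,-50,0],"hand":50},{"angular":[0,0,0],"linear":[3,-50,0],"hand":50}]'; python3 -m pendant '[{"angular":[0,0,0],"linear":[0,0,0],"hand":50},{"angular":[0,0,0],"linear":[0,0,0],"hand":50}]';python3 - <<'E'
from h import *
snap('wrist','w5');snap('top','top2');print(ctrl.get_obs()['joint_positions'])
a,_=load('w5');b,_=load('top2');cv2.imwrite('pics/c2.png',np.hstack([cv2.resize(a,(400,300)),cv2.resize(b[90:300,80:460],(400,221)).copy() if 0 else cv2.resize(b[90:375,80:460],(400,300))]))
E
```

```text
t: 20.85
eef_pos: [0.5697, -0.3391, 0.2131]
orientation: [[0.006, 0.368, 0.93], [-0.004, 0.93, -0.368], [-1.0, -0.002, 0.007]]
contact_force: [0.4, -0.2, -0.5]
finger_gap: 0.0644
t: 21.1
eef_pos: [0.5691, -0.3362, 0.212]
orientation: [[0.004, 0.368, 0.93], [-0.001, 0.93, -0.368], [-1.0, 0.0, 0.004]]
contact_force: [0.2, 0.2, 0.5]
finger_gap: 0.0642
[ 1.24468013  0.70328542 -1.14408241  1.55217312  0.6552671   1.31211268
  1.21718823]
```

View pics/c2.png

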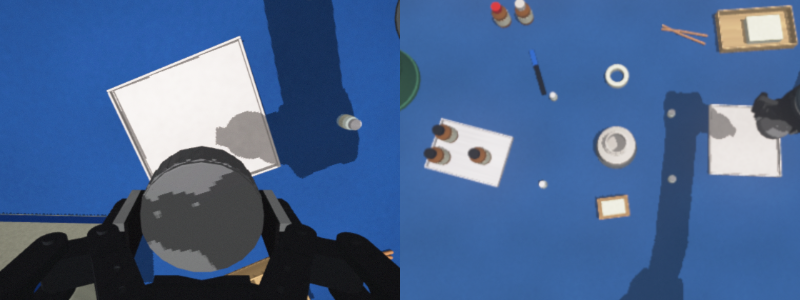

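The cap is held level over the dish, and the canister mouth is open. All four vials are visible.

```bash
python3 -m pendant '[{"angular":[0,0,0],"linear":[-2,-5,-40],"hand":50},{"angular":[0,0,0],"linear":[0,0,-50],"hand":50},{"angular":[0,0,0],"linear":[0,0,-50],"hand":50},{"angular":[0,0,0],"linear":[0,0,-35],"hand":50},{"angular":[0,0,0],"linear":[0,0,-10],"hand":50},{"angular":[0,0,0],"linear":[0,0,-7],"hand":50},{"angular":[0,0,0],"linear":[0,0,0],"hand":50}]'; python3 -m pendant '[{"angular":[0,0,0],"linear":[0,0,-4],"hand":50},{"angular":[0,0,0],"linear":[0,0,0],"hand":50}]'
```

```text
t: 22.08
eef_pos: [0.5672, -0.3396, 0.0197]
orientation: [[0.002, 0.366, 0.931], [-0.001, 0.931, -0.366], [-1.0, -0.0, 0.002]]
contact_force: [-0.3, 0.3, -0.9]
finger_gap: 0.0643
t: 22.32
eef_pos: [0.5663, -0.34, 0.0148]
orientation: [[0.001, 0.366, 0.931], [-0.001, 0.931, -0.366], [-1.0, -0.0, 0.001]]
contact_force: [0.5, -0.5, -0.8]
finger_gap: 0.0644
```

```bash
python3 -m pendant '[{"angular":[0,0,0],"linear":[0,0,-4],"hand":50},{"angular":[0,0,0],"linear":[0,0,0],"hand":50}]'; python3 -m pendant '[{"angular":[0,0,0],"linear":[0,0,-2.5],"hand":50},{"angular":[0,0,0],"linear":[0,0,0],"hand":50}]'
```

```text
t: 22.58
eef_pos: [0.5657, -0.3397, 0.0098]
orientation: [[-0.001, 0.366, 0.931], [0.0, 0.931, -0.366], [-1.0, -0.0, -0.001]]
contact_force: [-0.1, 0.3, -0.2]
finger_gap: 0.0646
t: 22.82
eef_pos: [0.5662, -0.3396, 0.0078]
orientation: [[0.0, 0.366, 0.931], [-0.0, 0.931, -0.366], [-1.0, -0.0, 0.0]]
contact_force: [0.0, 1.4, 0.5]
finger_gap: 0.0646
```

```bash
python3 -m pendant '[{"angular":[0,0,0],"linear":[0,0,0],"hand":70},{"angular":[0,0,0],"linear":[0,0,0],"hand":85},{"angular":[0,0,0],"linear":[0,0,0],"hand":85},{"angular":[0,0,0],"linear":[0,0,0],"hand":85},{"angular":[0,0,0],"linear":[0,0,30],"hand":85},{"angular":[0,0,0],"linear":[0,0,60],"hand":85},{"angular":[0,0,-0.18],"linear":[0,20,50],"hand":85},{"angular":[0,0,-0.18],"linear":[-10,40,20],"hand":85},{"angular":[0,0,-0.18],"linear":[-20,40,0],"hand":85},{"angular":[0,0,-0.18],"linear":[-25,40,0],"hand":85}]'; python3 -m pendant '[{"angular":[0,0,-0.18],"linear":[-25,40,0],"hand":85},{"angular":[0,0,-0.18],"linear":[-10,0,0],"hand":85},{"angular":[0,0,-0.18],"linear":[0,0,0],"hand":85},{"angular":[0,0,-0.18],"linear":[0,0,0],"hand":85},{"angular":[0,0,0],"linear":[0,0,0],"hand":85},{"angular":[0,0,0],"linear":[0,0,0],"hand":85}]';python3 - <<'E'
from h import *
snap('wrist','w6');print(ctrl.get_obs()['joint_positions'])
E
```

```text
t: 24.08
eef_pos: [0.5121, -0.1975, 0.1706]
orientation: [[0.004, 0.891, 0.455], [-0.002, 0.455, -0.891], [-1.0, 0.003, 0.003]]
contact_force: [0.2, -0.1, 0.0]
finger_gap: 0.0851
t: 24.82
eef_pos: [0.4765, -0.1592, 0.1686]
orientation: [[0.001, 0.971, -0.238], [-0.001, -0.238, -0.971], [-1.0, 0.001, 0.001]]
contact_force: [0.4, -0.8, -0.7]
finger_gap: 0.0848
[ 1.12647263  0.32978297 -1.00340713  1.97130393  0.32828388  1.01248759
 -0.27103877]
```

View pics/w6.png

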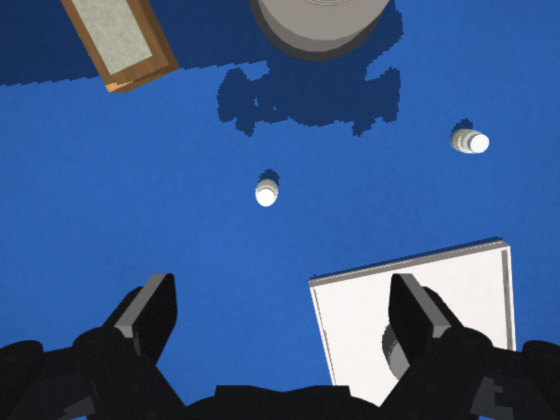

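Two vials are visible, their tops at (265,197) and (480,143). The dish corner at lower right holds the cap, and the canister is at the top.

Run:
```python
from h import *
im,p=load('w6')
print(ray(p,265.5,197,.03),ray(p,480,143,.03),ray(p,267,180,0.002),ctrl.get_obs()['eef_pos'])
```

```text
[ 0.46498029 -0.15556516  0.03      ] [ 0.63471014 -0.15315226  0.03      ] [ 0.4670071  -0.14798472  0.002     ] [ 0.47636321 -0.15935317  0.16836373]
```

```bash
python3 -m pendant '[{"angular":[0,0,0],"linear":[-11,5,-30],"hand":85},{"angular":[0,0,0],"linear":[0,0,-50],"hand":85},{"angular":[0,0,0],"linear":[0,0,-40],"hand":85},{"angular":[0,0,0],"linear":[0,0,-24],"hand":85},{"angular":[0,0,0],"linear":[0,0,-10],"hand":85},{"angular":[0,0,0],"linear":[0,0,0],"hand":85}]'; python3 -m pendant '[{"angular":[0,0,0],"linear":[0,0,-2],"hand":40},{"angular":[0,0,0],"linear":[0,0,0],"hand":25},{"angular":[0,0,0],"linear":[0,0,0],"hand":5},{"angular":[0,0,0],"linear":[0,0,0],"hand":5},{"angular":[0,0,0],"linear":[0,0,0],"hand":5},{"angular":[0,0,0],"linear":[0,0,0],"hand":5}]'
```

```text
t: 25.62
eef_pos: [0.4651, -0.1544, 0.0136]
orientation: [[-0.0, 0.971, -0.241], [0.001, -0.241, -0.971], [-1.0, -0.001, -0.001]]
contact_force: [0.5, 0.4, 0.7]
finger_gap: 0.0849
t: 26.38
eef_pos: [0.4654, -0.1549, 0.0123]
orientation: [[0.0, 0.97, -0.241], [-0.001, -0.241, -0.97], [-1.0, 0.001, 0.001]]
contact_force: [-0.5, 0.5, 5.8]
finger_gap: 0.0149
```

```bash
python3 -m pendant '[{"angular":[0,0,0],"linear":[0,0,15],"hand":5},{"angular":[0,0,0],"linear":[0,0,40],"hand":5},{"angular":[0,0,0],"linear":[0,0,50],"hand":5},{"angular":[0,0,0],"linear":[20,30,30],"hand":5},{"angular":[0,0,0],"linear":[22,40,0],"hand":5},{"angular":[0,0,0],"linear":[20,40,0],"hand":5},{"angular":[0,0,0],"linear":[14,30,0],"hand":5},{"angular":[0,0,0],"linear":[0,0,0],"hand":5},{"angular":[0,0,0],"linear":[0,0,0],"hand":5}]';python3 - <<'E'
from h import *
snap('wrist','w7');print(ctrl.get_obs()['joint_positions'])
E
```

```text
t: 27.5
eef_pos: [0.5406, -0.0154, 0.1467]
orientation: [[-0.001, 0.97, -0.242], [-0.001, -0.242, -0.97], [-1.0, -0.0, 0.001]]
contact_force: [-0.2, -0.8, 0.2]
finger_gap: 0.0151
[ 0.76876425  0.45294048 -0.97589458  1.9006192   0.44009303  1.02145348
 -0.64404765]
```

View pics/w7.png

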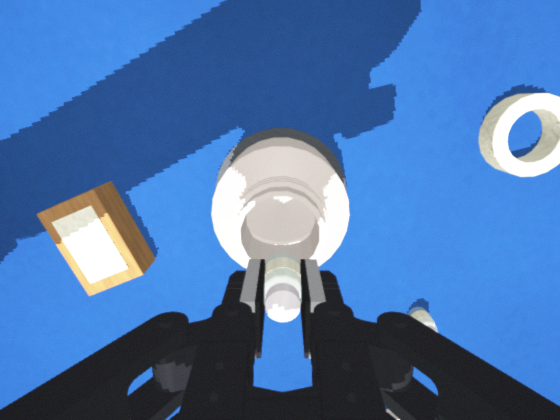

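The vial is held upright over the canister, with its top at (282,303). The open mouth is centred near column 281.

Run:
```python
from h import *
im,p=load('w7')
c=np.array([.541,-.0145,.095]);print(proj(p,c))
for a in (0,45,90,135,180,225,270,315): print(a,proj(p,c+.0255*np.array([np.cos(np.radians(a)),np.sin(np.radians(a)),0])).round())
cv2.imwrite('pics/c7.png',cv2.resize(im[120:300,200:360],None,fx=3.3,fy=3.3))
```

```text
[280.48851071 235.40633838]
0 [324. 225.]
45 [304. 198.]
90 [269. 193.]
135 [241. 213.]
180 [237. 245.]
225 [258. 270.]
270 [291. 275.]
315 [318. 257.]
```

View pics/c7.png

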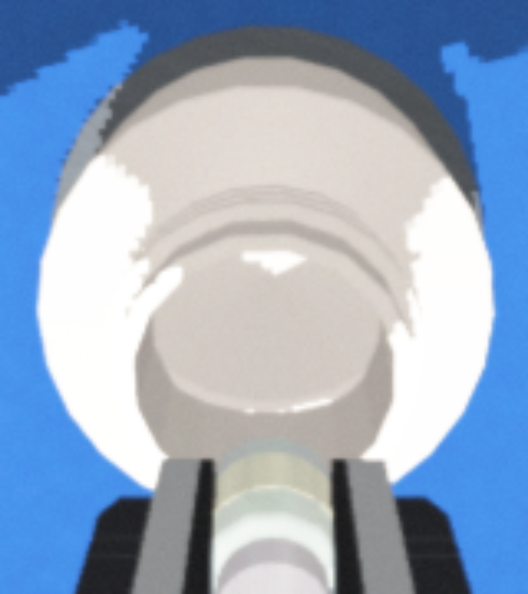

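```bash
python3 -m pendant '[{"angular":[0,0,0],"linear":[0,2,-20],"hand":5},{"angular":[0,0,0],"linear":[0,0,-15],"hand":5},{"angular":[0,0,0],"linear":[0,0,-8],"hand":5},{"angular":[0,0,0],"linear":[0,0,0],"hand":5}]';  python3 -m pendant '[{"angular":[0,0,0],"linear":[0,0,0],"hand":40},{"angular":[0,0,0],"linear":[0,0,0],"hand":40},{"angular":[0,0,0],"linear":[0,0,0],"hand":40},{"angular":[0,0,0],"linear":[0,0,0],"hand":40}]';python3 - <<'E'
from h import *
snap('wrist','w8')
im,p=load('w8');cv2.imwrite('pics/c8.png',im[60:420,120:440])
E
```

```text
t: 28.05
eef_pos: [0.5401, -0.0127, 0.1024]
orientation: [[-0.002, 0.97, -0.242], [0.0, -0.242, -0.97], [-1.0, -0.003, 0.0]]
contact_force: [-0.5, 0.4, 0.5]
finger_gap: 0.0149
t: 28.55
eef_pos: [0.5412, -0.0127, 0.104]
orientation: [[0.001, 0.97, -0.242], [-0.0, -0.242, -0.97], [-1.0, 0.001, 0.0]]
contact_force: [0.7, 0.2, 0.6]
finger_gap: 0.04
```

View pics/c8.png

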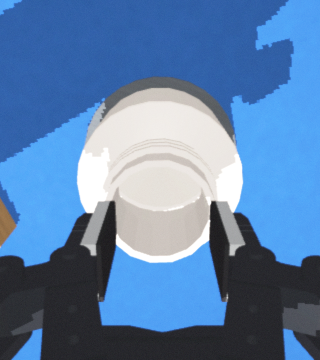

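The vial has dropped in and the gripper is empty over the centred bore. I'll go on to the second vial.

```bash
cat > d.py <<'E'
from h import *
import sys
f=sys.argv[1]; snap('wrist',f); im,p=load(f); hsv=cv2.cvtColor(im,cv2.COLOR_BGR2HSV)
m=((hsv[...,1]<110)&(hsv[...,2]>90)).astype(np.uint8); n,l,st,c=cv2.connectedComponentsWithStats(m)
for i in range(1,n):
    if 60<st[i,4]<2500 and max(st[i,2:4])<70: print(st[i].tolist(),c[i].round(),ray(p,*c[i],.022).round(4)[:2])
o=ctrl.get_obs();print(np.round(o['eef_pos'],4),np.round(o['joint_positions'],2))
T=snap('top',f+'t'); im,p=load(f+'t'); hsv=cv2.cvtColor(im,cv2.COLOR_BGR2HSV)
m=((hsv[...,1]<110)&(hsv[...,2]>70)).astype(np.uint8); n,l,st,c=cv2.connectedComponentsWithStats(m)
for i in range(1,n):
    if 25<st[i,4]<110 and st[i,2]<16 and st[i,3]<16 and c[i][1]>120: print('top',st[i].tolist(),ray(p,*c[i],.025).round(3)[:2])
E
python3 -m pendant '[{"angular":[0,0,0],"linear":[0,0,40],"hand":85},{"angular":[0,0,0],"linear":[0,0,30],"hand":85},{"angular":[0,0,0],"linear":[20,-35,0],"hand":85},{"angular":[0,0,0],"linear":[22,-35,0],"hand":85},{"angular":[0,0,0],"linear":[22,-35,0],"hand":85},{"angular":[0,0,0],"linear":[22,-32,0],"hand":85},{"angular":[0,0,0],"linear":[0,0,0],"hand":85},{"angular":[0,0,0],"linear":[0,0,0],"hand":85}]'; python3 d.py w9
```

```text
t: 29.6
eef_pos: [0.6267, -0.1487, 0.1735]
orientation: [[-0.001, 0.97, -0.241], [0.001, -0.241, -0.97], [-1.0, -0.001, -0.001]]
contact_force: [-0.2, 0.3, -0.9]
finger_gap: 0.0848
[278, 182, 23, 28, 494] [289. 195.] [ 0.6332 -0.151 ]
[547, 199, 13, 41, 61] [555. 221.] [ 0.847  -0.2274]
[513, 268, 25, 14, 80] [524. 274.] [ 0.8184 -0.2715]
[115, 273, 51, 64, 836] [138. 304.] [ 0.4748 -0.218 ]
[400, 273, 51, 64, 847] [426. 304.] [ 0.7303 -0.2806]
[499, 278, 12, 38, 89] [504. 293.] [ 0.7996 -0.2861]
[514, 280, 46, 66, 1980] [541. 312.] [ 0.8312 -0.3137]
[506, 317, 10, 34, 62] [511. 334.] [ 0.8029 -0.3308]
[ 0.6266 -0.1479  0.1736] [ 0.83  0.6  -0.9   1.63  0.5   1.16 -0.43]
top [222, 177, 8, 10, 62] [0.665 0.151]
top [333, 192, 8, 11, 51] [ 0.63 -0.15]
top [211, 261, 10, 9, 62] [0.441 0.164]
```

```bash
python3 -m pendant '[{"angular":[0,0,0],"linear":[6,-3,-30],"hand":85},{"angular":[0,0,0],"linear":[0,0,-50],"hand":85},{"angular":[0,0,0],"linear":[0,0,-40],"hand":85},{"angular":[0,0,0],"linear":[0,0,-28],"hand":85},{"angular":[0,0,0],"linear":[0,0,-11],"hand":85},{"angular":[0,0,0],"linear":[0,0,0],"hand":85}]'; python3 -m pendant '[{"angular":[0,0,0],"linear":[0,0,-2],"hand":40},{"angular":[0,0,0],"linear":[0,0,0],"hand":25},{"angular":[0,0,0],"linear":[0,0,0],"hand":5},{"angular":[0,0,0],"linear":[0,0,0],"hand":5},{"angular":[0,0,0],"linear":[0,0,0],"hand":5},{"angular":[0,0,0],"linear":[0,0,0],"hand":5}]'
```

```text
t: 30.45
eef_pos: [0.6327, -0.1517, 0.0147]
orientation: [[-0.001, 0.971, -0.24], [0.001, -0.24, -0.971], [-1.0, -0.001, -0.0]]
contact_force: [-0.2, -0.3, -0.2]
finger_gap: 0.0847
t: 31.2
eef_pos: [0.6337, -0.1528, 0.0135]
orientation: [[0.001, 0.97, -0.242], [-0.0, -0.242, -0.97], [-1.0, 0.001, 0.0]]
contact_force: [-0.6, -0.5, 4.2]
finger_gap: 0.0147
```

```bash
python3 -m pendant '[{"angular":[0,0,0],"linear":[0,0,15],"hand":5},{"angular":[0,0,0],"linear":[0,0,45],"hand":5},{"angular":[0,0,0],"linear":[0,0,50],"hand":5},{"angular":[0,0,0],"linear":[-22,30,25],"hand":5},{"angular":[0,0,0],"linear":[-25,40,0],"hand":5},{"angular":[0,0,0],"linear":[-25,40,0],"hand":5},{"angular":[0,0,0],"linear":[-20,30,0],"hand":5},{"angular":[0,0,0],"linear":[0,0,0],"hand":5},{"angular":[0,0,0],"linear":[0,0,0],"hand":5}]'
```

```text
t: 32.33
eef_pos: [0.5414, -0.0135, 0.1481]
orientation: [[0.001, 0.97, -0.242], [-0.001, -0.242, -0.97], [-1.0, 0.001, 0.001]]
contact_force: [0.4, -0.6, -0.0]
finger_gap: 0.0148
```

```bash
python3 -m pendant '[{"angular":[0,0,0],"linear":[0,0,-20],"hand":5},{"angular":[0,0,0],"linear":[0,0,-16],"hand":5},{"angular":[0,0,0],"linear":[0,0,-9],"hand":5},{"angular":[0,0,0],"linear":[0,0,0],"hand":5},{"angular":[0,0,0],"linear":[0,0,0],"hand":40},{"angular":[0,0,0],"linear":[0,0,0],"hand":40},{"angular":[0,0,0],"linear":[0,0,0],"hand":40},{"angular":[0,0,0],"linear":[0,0,0],"hand":40},{"angular":[0,0,0],"linear":[0,0,40],"hand":85},{"angular":[0,0,0],"linear":[0,0,30],"hand":85}]';  python3 -m pendant '[{"angular":[0,0,0],"linear":[-20,35,0],"hand":85},{"angular":[0,0,0],"linear":[-20,35,0],"hand":85},{"angular":[0,0,0],"linear":[-20,35,0],"hand":85},{"angular":[0,0,0],"linear":[-20,35,0],"hand":85},{"angular":[0,0,0],"linear":[-15,30,0],"hand":85},{"angular":[0,0,0],"linear":[0,0,0],"hand":85},{"angular":[0,0,0],"linear":[0,0,0],"hand":85}]'; python3 d.py w10
```

```text
t: 33.58
eef_pos: [0.5412, -0.0125, 0.1739]
orientation: [[0.0, 0.97, -0.241], [0.0, -0.241, -0.97], [-1.0, 0.0, -0.0]]
contact_force: [0.3, -0.1, -0.2]
finger_gap: 0.0747
t: 34.45
eef_pos: [0.4464, 0.1567, 0.1728]
orientation: [[0.0, 0.97, -0.242], [-0.001, -0.242, -0.97], [-1.0, 0.001, 0.001]]
contact_force: [0.0, -1.1, -0.6]
finger_gap: 0.0853
[528, 120, 32, 25, 682] [545. 132.] [0.661  0.1556]
[263, 170, 23, 27, 497] [274. 183.] [0.4432 0.1672]
[114, 273, 53, 65, 984] [138. 305.] [0.2949 0.0873]
[483, 376, 13, 16, 61] [488. 384.] [ 0.5978 -0.0788]
[0.4467 0.1561 0.1727] [ 0.6   0.29 -1.13  2.03  0.31  1.01 -0.93]
top [222, 177, 8, 9, 61] [0.665 0.151]
```

```bash
python3 -m pendant '[{"angular":[0,0,0],"linear":[-4,9,-30],"hand":85},{"angular":[0,0,0],"linear":[0,0,-50],"hand":85},{"angular":[0,0,0],"linear":[0,0,-40],"hand":85},{"angular":[0,0,0],"linear":[0,0,-28],"hand":85},{"angular":[0,0,0],"linear":[0,0,-11],"hand":85},{"angular":[0,0,0],"linear":[0,0,0],"hand":85}]'; python3 -m pendant '[{"angular":[0,0,0],"linear":[0,0,-2],"hand":40},{"angular":[0,0,0],"linear":[0,0,0],"hand":25},{"angular":[0,0,0],"linear":[0,0,0],"hand":5},{"angular":[0,0,0],"linear":[0,0,0],"hand":5},{"angular":[0,0,0],"linear":[0,0,0],"hand":5},{"angular":[0,0,0],"linear":[0,0,0],"hand":5}]'
```

```text
t: 35.3
eef_pos: [0.4422, 0.1657, 0.0134]
orientation: [[-0.001, 0.97, -0.243], [-0.0, -0.243, -0.97], [-1.0, -0.001, 0.0]]
contact_force: [0.6, 1.2, 0.2]
finger_gap: 0.0849
t: 36.05
eef_pos: [0.4425, 0.1665, 0.0124]
orientation: [[0.001, 0.97, -0.241], [-0.0, -0.241, -0.97], [-1.0, 0.001, 0.0]]
contact_force: [-0.2, -0.3, 5.4]
finger_gap: 0.0147
```

Vial gripped; delta to the canister is (+98, −179).

```bash
python3 -m pendant '[{"angular":[0,0,0],"linear":[0,0,15],"hand":5},{"angular":[0,0,0],"linear":[0,0,45],"hand":5},{"angular":[0,0,0],"linear":[0,0,50],"hand":5},{"angular":[0,0,0],"linear":[18,-34,25],"hand":5},{"angular":[0,0,0],"linear":[20,-40,0],"hand":5},{"angular":[0,0,0],"linear":[20,-40,0],"hand":5},{"angular":[0,0,0],"linear":[20,-40,0],"hand":5},{"angular":[0,0,0],"linear":[20,-25,0],"hand":5},{"angular":[0,0,0],"linear":[0,0,0],"hand":5},{"angular":[0,0,0],"linear":[0,0,0],"hand":5}]'
```

```text
t: 37.3
eef_pos: [0.5394, -0.0116, 0.147]
orientation: [[-0.0, 0.971, -0.241], [0.001, -0.241, -0.971], [-1.0, -0.001, -0.001]]
contact_force: [-0.7, 0.3, -0.2]
finger_gap: 0.0152
```

```bash
python3 -m pendant '[{"angular":[0,0,0],"linear":[1,-1,-20],"hand":5},{"angular":[0,0,0],"linear":[0,0,-16],"hand":5},{"angular":[0,0,0],"linear":[0,0,-8],"hand":5},{"angular":[0,0,0],"linear":[0,0,0],"hand":5},{"angular":[0,0,0],"linear":[0,0,0],"hand":40},{"angular":[0,0,0],"linear":[0,0,0],"hand":40},{"angular":[0,0,0],"linear":[0,0,0],"hand":40},{"angular":[0,0,0],"linear":[0,0,0],"hand":40},{"angular":[0,0,0],"linear":[0,0,40],"hand":85},{"angular":[0,0,0],"linear":[0,0,30],"hand":85}]';  python3 -m pendant '[{"angular":[0,0,0],"linear":[25,35,0],"hand":85},{"angular":[0,0,0],"linear":[25,35,0],"hand":85},{"angular":[0,0,0],"linear":[25,35,0],"hand":85},{"angular":[0,0,0],"linear":[25,35,0],"hand":85},{"angular":[0,0,0],"linear":[20,20,0],"hand":85},{"angular":[0,0,0],"linear":[0,0,0],"hand":85},{"angular":[0,0,0],"linear":[0,0,0],"hand":85}]'; python3 d.py w11
```

```text
t: 38.55
eef_pos: [0.5412, -0.0135, 0.1738]
orientation: [[0.0, 0.97, -0.241], [0.0, -0.241, -0.97], [-1.0, 0.0, -0.0]]
contact_force: [0.8, -0.2, -0.4]
finger_gap: 0.0748
t: 39.42
eef_pos: [0.6606, 0.1454, 0.1723]
orientation: [[-0.001, 0.97, -0.242], [-0.001, -0.242, -0.97], [-1.0, -0.001, 0.001]]
contact_force: [-0.6, 0.3, -0.7]
finger_gap: 0.0849
[526, 0, 34, 28, 791] [544.  12.] [0.877  0.2312]
[278, 169, 23, 27, 490] [289. 182.] [0.6695 0.154 ]
[115, 273, 51, 64, 878] [138. 304.] [0.5093 0.0765]
[400, 273, 51, 64, 866] [426. 304.] [0.764  0.0134]
[358, 295, 49, 66, 1700] [378. 331.] [ 0.7166 -0.0038]
[0.6606 0.1447 0.1723] [ 0.36  0.67 -0.92  1.54  0.55  1.21 -0.9 ]
```

View pics/w11.png

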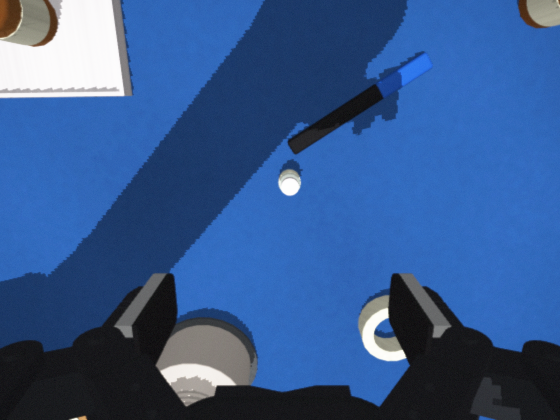

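The last vial stands at (289,182), with the marker end at (293,147) beyond it. The jaws open sideways in this view and clear both the marker and the tape.

```bash
python3 -m pendant '[{"angular":[0,0,0],"linear":[7,8,-30],"hand":70},{"angular":[0,0,0],"linear":[0,0,-50],"hand":60},{"angular":[0,0,0],"linear":[0,0,-40],"hand":60},{"angular":[0,0,0],"linear":[0,0,-28],"hand":60},{"angular":[0,0,0],"linear":[0,0,-10],"hand":60},{"angular":[0,0,0],"linear":[0,0,0],"hand":60}]'; python3 -m pendant '[{"angular":[0,0,0],"linear":[0,0,-2],"hand":40},{"angular":[0,0,0],"linear":[0,0,0],"hand":25},{"angular":[0,0,0],"linear":[0,0,0],"hand":5},{"angular":[0,0,0],"linear":[0,0,0],"hand":5},{"angular":[0,0,0],"linear":[0,0,0],"hand":5},{"angular":[0,0,0],"linear":[0,0,0],"hand":5}]'
```

```text
t: 40.28
eef_pos: [0.6683, 0.1542, 0.015]
orientation: [[0.0, 0.97, -0.242], [0.0, -0.242, -0.97], [-1.0, 0.0, -0.0]]
contact_force: [-0.3, 0.8, -0.2]
finger_gap: 0.06
t: 41.02
eef_pos: [0.6691, 0.1549, 0.0142]
orientation: [[0.002, 0.97, -0.242], [0.001, -0.242, -0.97], [-1.0, 0.002, -0.001]]
contact_force: [-1.4, -0.5, 5.5]
finger_gap: 0.0149
```

```bash
python3 -m pendant '[{"angular":[0,0,0],"linear":[0,0,15],"hand":5},{"angular":[0,0,0],"linear":[0,0,45],"hand":5},{"angular":[0,0,0],"linear":[0,0,50],"hand":5},{"angular":[0,0,0],"linear":[-25,-30,25],"hand":5},{"angular":[0,0,0],"linear":[-28,-40,0],"hand":5},{"angular":[0,0,0],"linear":[-28,-40,0],"hand":5},{"angular":[0,0,0],"linear":[-28,-38,0],"hand":5},{"angular":[0,0,0],"linear":[-19,-20,0],"hand":5},{"angular":[0,0,0],"linear":[0,0,0],"hand":5},{"angular":[0,0,0],"linear":[0,0,0],"hand":5}]'
```

```text
t: 42.28
eef_pos: [0.5406, -0.0128, 0.1483]
orientation: [[0.001, 0.971, -0.241], [0.001, -0.241, -0.971], [-1.0, 0.001, -0.001]]
contact_force: [-0.4, 0.4, 0.3]
finger_gap: 0.0147
```

```bash
python3 -m pendant '[{"angular":[0,0,0],"linear":[0,0,-20],"hand":5},{"angular":[0,0,0],"linear":[0,0,-16],"hand":5},{"angular":[0,0,0],"linear":[0,0,-8],"hand":5},{"angular":[0,0,0],"linear":[0,0,0],"hand":5},{"angular":[0,0,0],"linear":[0,0,0],"hand":40},{"angular":[0,0,0],"linear":[0,0,0],"hand":40},{"angular":[0,0,0],"linear":[0,0,0],"hand":40},{"angular":[0,0,0],"linear":[0,0,0],"hand":40},{"angular":[0,0,0],"linear":[0,0,40],"hand":60},{"angular":[0,0,0],"linear":[0,0,50],"hand":85}]';  python3 -m pendant '[{"angular":[0,0,0],"linear":[0,-20,40],"hand":85},{"angular":[0,0,0],"linear":[-10,-35,40],"hand":85},{"angular":[0,0,0],"linear":[-10,-35,0],"hand":85},{"angular":[0,0,0],"linear":[0,0,0],"hand":85},{"angular":[0,0,0],"linear":[0,0,0],"hand":85}]'; python3 d.py w12
python3 - <<'E'
from h import *
snap('side','s12');a,b,c=[load(f)[0] for f in('w12','w12t','s12')]
cv2.imwrite('pics/fin.png',np.vstack([np.hstack([cv2.resize(a,(400,300)),cv2.resize(c,(400,300))]),cv2.resize(b[100:310,80:640],(800,350))[:300]]))
E
```

```text
t: 43.52
eef_pos: [0.5388, -0.0139, 0.1936]
orientation: [[-0.003, 0.97, -0.242], [0.001, -0.242, -0.97], [-1.0, -0.003, 0.0]]
contact_force: [1.1, -1.1, 0.9]
finger_gap: 0.0747
t: 44.15
eef_pos: [0.5198, -0.1031, 0.2736]
orientation: [[-0.0, 0.97, -0.242], [0.001, -0.242, -0.97], [-1.0, -0.0, -0.0]]
contact_force: [0.6, 0.7, 0.1]
finger_gap: 0.0848
[110, 83, 57, 66, 2002] [138. 116.] [ 0.3881 -0.0091]
[543, 250, 17, 54, 109] [549. 273.] [ 0.7987 -0.2972]
[115, 273, 51, 65, 838] [138. 305.] [ 0.3095 -0.2207]
[551, 305, 9, 41, 72] [555. 325.] [ 0.8039 -0.3719]
[ 0.5199 -0.1023  0.2735] [ 1.08  0.28 -1.11  1.8   0.27  1.23 -0.34]
```

View pics/fin.png

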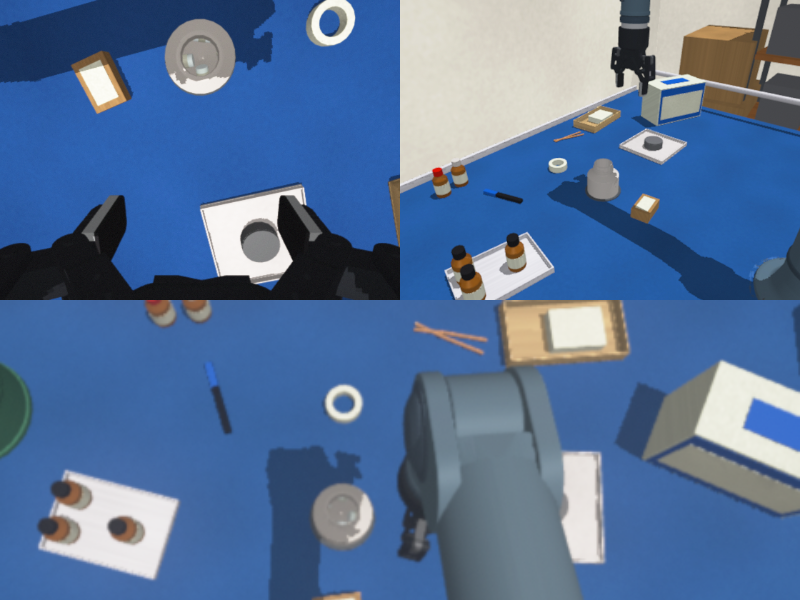

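The cap lies flat in the dish and the bottle stands in the tray. No vial is left on the table, and the bystanders look unmoved. I'll check the mouth for a vial sitting too high.

```bash
python3 -c "
from h import *
a,p=load('w12');print(proj(p,[.541,-.014,.095]));cv2.imwrite('pics/m.png',cv2.resize(a[20:140,220:340],None,fx=4.5,fy=4.5,interpolation=2))"
```

```text
[280.03505582  79.17592256]
```

View pics/m.png

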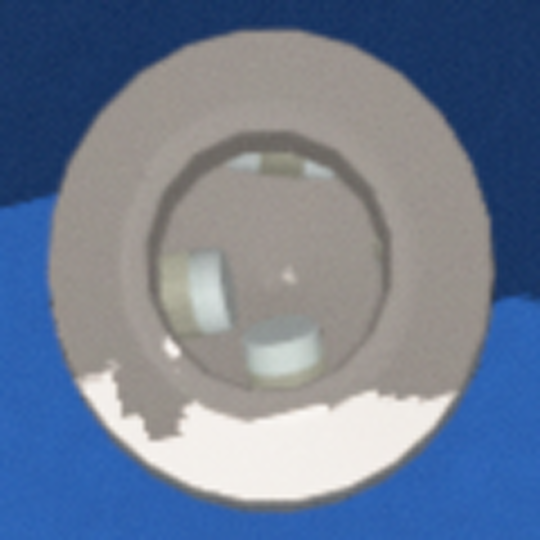

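Three vials lie around the cone on the floor, well below the rim. A sliver of the fourth shows at the right edge of the bore. I'll hand in.

```bash
python3 -c "
from station import ctrl;print(ctrl.hand_in())"
```

```text
the job is handed in; nothing more can be done
None
```

The job is done and handed in at about 44 s of the 210 s allowed. `hand_in` reports no verdict, so what follows rests on my own checks.

- **Bottle:** I took it off the cap and stood it in the free part of the tray. The last pictures show it upright.
- **Cap:** I unscrewed it anticlockwise about 4.95 rad in two grips, lifted it off and laid it in the dish. The last pictures show it flat.
- **Vials:** Four vials were present, and I gripped and released each one inside the bore. No vial was left on the table in the last top, side and wrist pictures. Looking down the mouth, three vials lie low around the cone. Of the fourth, only a possible sliver at the bore's edge is visible.
- **Tape, marker and box:** They look unmoved in the last pictures, but I did not measure how far they shifted.
- **Forces:** The largest reading at the end of any move was about 14 N, while turning the cap slightly off-centre.
- **One disagreement:** The wrist camera put the canister's centre up to about 6 mm away from where turning the cap showed it to be. I used the position from turning the cap, and the vials went in without touching the rim.

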